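# Press home the stopper of the blue paint jar

### The arm

A 6-joint arm with a two-finger parallel gripper is mounted at the origin on the work surface. World frame = base frame: x ahead of the robot, y to its left, z up, the work surface at z = 0. Lengths are in m, angles in rad, forces in N, time in s.
With the tool pointing down it reaches from about 0.25 to 0.775 m from the base axis. Payload 4 kg.
Tool frame: the origin (TCP) lies between the finger pads; the fingertips stand 25 mm ahead of it and the grasp point (between the pads) lies 6 mm ahead of it (robot.tip_reach is the z of the fingertips in the tool frame, in m); z points along the fingers, y is the line along which they close (so a half turn about z gives the same grasp; the last joint's range is limited). The gripper opens to 94 mm and grips with 3 to 60 N. Pads are 16 mm wide; open, the fingers measure 119 mm over their backs; the gripper's body (75 mm by 177 mm) begins 78 mm behind the grasp point.
Start: joints at [1.164, 0.087, 1.371, -0, 1.684, -0.103], TCP at [0.165, 0.525, 0.231] pointing down, gripper open.
Joint ranges: [-3.1, 3.1], [-0.76, 2.03], [0.27, 2.55], [-1.08, 4.22], [0.17, 2.65], [-2.57, 2.57]. Speed limits (rad/s): [2.79, 2.79, 3.14, 3.14, 3.14, 3.14].

### API

Orientations are given as [roll, pitch, yaw] about the fixed x, y, z axes, in that order (R = Rz(yaw) Ry(pitch) Rx(roll)).
In Python, from bench import robot gives the robot as it stands. The module is installed in compiled form; this text tells all that it offers.
- The arm moves only by the shell command python3 -m handwheel 'ROWS'. ROWS is JSON, a list of rows, each a list of 3 entries, a list of its own where there are three numbers: the turn, a rotation vector about the world's x, y, z in units of 90 degrees (1.0 is 90 degrees), then the shift along the world's x, y, z in units of 0.05 m (1.0 is 0.05 m), then the closure, from 0 (fully open) to 1 (shut). A call has 1 to 5 rows; each row shifts and turns the commanded pose from where the row before left it; what a row does not reach is not made up. A row lasts 1/10 s, in which the tool goes at most 50 mm and 8.59 degrees, less where a joint would pass 70% of its speed; a pose out of reach is approached as far as the arm can. A call with a number of a shift or a turn outside -1 to 1 is refused whole. A call with a gripper value outside its range is refused whole. The fingers move at their own pace and stop on an object; the grip force is fixed at half the most. Time passes only in rows, so rows that do not move let the fingers close. It gives the time, the measured TCP pose, the force, the opening and the grip force at its end, in the units of the state.
- robot.get_obs(): the state, without advancing time (a new reading comes with each control period).
- robot.snapshot(name): name is "side" or "top" or "wrist"; returns (picture, depth): 480x640x3 uint8, red, green, blue; 480x640 float32, m along the optical axis (not along the pixel's ray), 0 where there is no reading.
- robot.calibration(name): a dict with "mtx" (3x3 intrinsics, pixels), "D" ([k1, k2, p1, p2, k3] as OpenCV has them; the pictures are not rectified), "extrinsics" (4x4, takes a point from camera to world coordinates); the wrist camera has in their place "hand_eye" (4x4, takes a point from camera to tool coordinates, whose origin is the TCP and whose axes are the flange's). Camera axes: x right, y down, z forward; pixel columns grow to the right and rows downward; lengths in m; the calibration is good to about 2 mm. A picture is of the moment at which its call begins: read the wrist's pose just before it. calibration takes no time and is no camera call.
- robot.close_job(): hands the job in; it is judged then, once.
Trained networks look in the newest picture that a camera, given by its name, has taken for a name from the list of things; names that differ only in an ending like _2 or _b are one class to them, and where a whole thing is asked for, a point or a joint stands for the part that bears it (a point fixed in the world has none). Each returns a list of dicts, best first, with "p" (0 to 1); they miss things now and then, are a little off and sometimes report something else, mostly with a low value. They report only what shows in the picture. A call takes as long as a camera call. They do not tell look-alikes from the thing itself.
- robot.boxes_of(query, camera): "bbox" ([left, top, right, bottom] in pixels, round what is visible of it).
The state is a dict: "time": time; "joint_positions": joint angles; "qvel": joint speeds; "joint_torque": joint torques, N m; "tool_pos": TCP position; "ee_rot": TCP orientation; "wrist_force": force on the tool from outside, world axes, zero at the start; "wrist_torque": the same for the moment, N m; "width": finger opening in m; "finger_force": force on a finger pad.
Only numpy, scipy, OpenCV 4.12 (cv2) and the standard library are available. Lean on these libraries where they do the work, as an engineer would, in place of code of your own. Each camera call takes 0.05 s, during which the arm holds its last target. There are 200 camera calls.

### The job

The stoppers of the paint jars in the counter tray are standing proud. With the fingertips, gently press the blue jar's stopper fully home, then draw back; do not lift the jar, and leave the red, yellow and white jars with their stoppers, and the brush pot, untouched.

Things in the scene. Friction and masses are not known exactly. Their poses are not given: they have to be found in the camera images.
- tray: dark wooden tray fixed to the counter, 92 (x) x 352 (y) x 22 mm high, walls 6 mm, inner floor 6 mm above the counter, three cross walls dividing it into four cells side by side along its own y axis, each about 80 x 80 mm inside, centres 86.5 mm apart. Origin: centre of its underside. It may stand turned up to 0.6 rad
- blue_jar: blue paint jar, loose, about 0.3 kg, upright in any one of the tray's cells: round, 60 mm diameter up to 56 mm, tapering to a neck of 32 mm diameter whose rim is 74 mm above the jar's underside. Origin: centre of its underside, z up along its axis. Tan cork stopper in the neck
- blue_stopper (a joint): how far the blue jar's stopper is pushed in (m): 0 = standing fully proud, 0.010 = fully home (hard stop, head resting on the neck). It stays where it is left; pushing it takes a steady 3.5 N or so, no spring. At the start between 0 and 0.003
- blue_top (a point): centre of the top face of the blue jar's stopper head, a flat tan cork disc 30 mm in diameter and 8 mm thick, with a 22 mm thick cork shank below it; this point is 92 mm above the jar's underside when fully proud, 82 mm when home, and moves with the stopper
- red_jar: red paint jar, loose, about 0.3 kg, upright in any one of the tray's cells: round, 60 mm diameter up to 56 mm, tapering to a neck of 32 mm diameter whose rim is 74 mm above the jar's underside. Origin: centre of its underside, z up along its axis. Tan cork stopper in the neck
- red_stopper (a joint): how far the red jar's stopper is pushed in (m): 0 = standing fully proud, 0.010 = fully home (hard stop, head resting on the neck). It stays where it is left; pushing it takes a steady 3.5 N or so, no spring. At the start between 0 and 0.003
- red_top (a point): centre of the top face of the red jar's stopper head, a flat tan cork disc 30 mm in diameter and 8 mm thick, with a 22 mm thick cork shank below it; this point is 92 mm above the jar's underside when fully proud, 82 mm when home, and moves with the stopper
- yellow_jar: yellow paint jar, loose, about 0.3 kg, upright in any one of the tray's cells: round, 60 mm diameter up to 56 mm, tapering to a neck of 32 mm diameter whose rim is 74 mm above the jar's underside. Origin: centre of its underside, z up along its axis. Tan cork stopper in the neck
- yellow_stopper (a joint): how far the yellow jar's stopper is pushed in (m): 0 = standing fully proud, 0.010 = fully home (hard stop, head resting on the neck). It stays where it is left; pushing it takes a steady 3.5 N or so, no spring. At the start between 0 and 0.003
- yellow_top (a point): centre of the top face of the yellow jar's stopper head, a flat tan cork disc 30 mm in diameter and 8 mm thick, with a 22 mm thick cork shank below it; this point is 92 mm above the jar's underside when fully proud, 82 mm when home, and moves with the stopper
- white_jar: white paint jar, loose, about 0.3 kg, upright in any one of the tray's cells: round, 60 mm diameter up to 56 mm, tapering to a neck of 32 mm diameter whose rim is 74 mm above the jar's underside. Origin: centre of its underside, z up along its axis. Tan cork stopper in the neck
- white_stopper (a joint): how far the white jar's stopper is pushed in (m): 0 = standing fully proud, 0.010 = fully home (hard stop, head resting on the neck). It stays where it is left; pushing it takes a steady 3.5 N or so, no spring. At the start between 0 and 0.003
- white_top (a point): centre of the top face of the white jar's stopper head, a flat tan cork disc 30 mm in diameter and 8 mm thick, with a 22 mm thick cork shank below it; this point is 92 mm above the jar's underside when fully proud, 82 mm when home, and moves with the stopper
- brush_pot: loose terracotta pot with six brushes standing in it, 80 mm diameter at the rim, 90 mm high, brushes up to about 175 mm high and fanning out to no more than the rim's width. Origin: centre of its underside. Stands on the counter to the robot's right of the tray
Mind the look-alikes: they are no part of the job. What is meant by the red_jar is not green, and is the larger of those in its own colour.

How it is judged:
On the way:
1. the fingers press the blue jar's stopper home (joint above 0.0083 m) (value of joint blue_stopper above 0.0083 m and contact force between the fingers and blue_jar above 0.3 N), for 0.04 s.
At the end, for the whole second after the job is handed in: Blue stopper pushed in more than 8.3 of 10 mm; blue jar upright within 0.08 rad, at rest on the tray floor, within 25 mm of its start; other stoppers in by less than 5 mm, their jars and the brush pot within 10 mm of their starts (value of joint blue_stopper above 0.0083 m and angle between blue_jar's own z axis and vertical below 0.08 rad and height (world z) of blue_jar below 0.01 m and linear speed of blue_jar below 0.02 m/s and distance of blue_jar from where it was at the start of the episode below 0.025 m and value of joint each of red_stopper, yellow_stopper, white_stopper below 0.005 m and distance of each of red_jar, yellow_jar, white_jar, brush_pot from where it was at the start of the episode below 0.01 m); the robot touches nothing.
It fails at once if the red jar or its stopper is touched, shifted by more than 10 mm, tipped, or its stopper is pushed in (contact force between any of the fingers, the arm and red_jar above 0.5 N or distance of red_jar from where it was at the start of the episode above 0.01 m or angle between red_jar's own z axis and vertical above 0.15 rad or value of joint red_stopper above 0.005 m).
It fails at once if the yellow jar or its stopper is touched, shifted by more than 10 mm, tipped, or its stopper is pushed in (contact force between any of the fingers, the arm and yellow_jar above 0.5 N or distance of yellow_jar from where it was at the start of the episode above 0.01 m or angle between yellow_jar's own z axis and vertical above 0.15 rad or value of joint yellow_stopper above 0.005 m).
It fails at once if the white jar or its stopper is touched, shifted by more than 10 mm, tipped, or its stopper is pushed in (contact force between any of the fingers, the arm and white_jar above 0.5 N or distance of white_jar from where it was at the start of the episode above 0.01 m or angle between white_jar's own z axis and vertical above 0.15 rad or value of joint white_stopper above 0.005 m).
It fails at once if the brush pot is touched, shifted by more than 10 mm or tipped (contact force between any of the fingers, the arm and brush_pot above 0.5 N or distance of brush_pot from where it was at the start of the episode above 0.01 m or angle between brush_pot's own z axis and vertical above 0.15 rad).
It fails at once if the blue jar is lifted by more than 6 mm, tipped by more than 0.2 rad, shifted by more than 25 mm, or pressed with more than 35 N (height (world z) of blue_jar above 0.012 m or angle between blue_jar's own z axis and vertical above 0.2 rad or distance of blue_jar from where it was at the start of the episode above 0.025 m or contact force between any of the fingers, the arm and blue_jar above 35 N).
It also fails if it takes over 35 s, if anything falls off the work surface, if the arm or the gripper's body presses on something with over 40 N, if the wrist force passes 120 N, or if a joint passes its speed limit or range.

## Working session

There is one attempt and no reset: what is moved stays moved. The work goes in short steps, Python scripts to look and compute and a shell command to move; the robot and the scene stay as the last step left them, time stands still between calls to the robot, and variables do not carry over. Pictures are saved under pics/ and viewed, at most 10 in all, crops included, and the job is handed in when it is done.

```bash
mkdir -p pics; cat > h.py <<'E'
import numpy as np, cv2
from bench import robot
def snap(n,f):
    p,d=robot.snapshot(n); cv2.imwrite('pics/'+f,p[:,:,::-1]); np.save(n+'_d.npy',d); return p,d
def world(n,uv,z,T=None):
    c=robot.calibration(n); T=np.array(c['extrinsics']) if T is None else T
    q=cv2.undistortPoints(np.array([[uv]],float),np.array(c['mtx']),np.array(c['D'],float))[0,0]
    return (T@np.array([q[0]*z,q[1]*z,z,1]))[:3]
E
python3 - <<'E'
from h import *
np.set_printoptions(precision=3,suppress=True)
for n in('top','side'):
    p,d=snap(n,n+'1.png')
    for q in('blue_jar','blue_top','red_jar','yellow_jar','white_jar','brush_pot','tray'):
        for b in robot.boxes_of(q,n)[:3]:
            l,t,r,bo=b['bbox']; u,v=(l+r)/2,(t+bo)/2
            z=d[int(v),int(u)]
            print(n,q,round(b['p'],2),np.round(b['bbox']),world(n,(u,v),z))
E
```

```text
top blue_jar 0.95 [301. 242. 329. 268.] [ 0.514 -0.057  0.097]
top blue_top 0.61 [310. 246. 318. 262.] [ 0.516 -0.055  0.099]
top blue_top 0.28 [266. 246. 283. 258.] [0.522 0.026 0.097]
top red_jar 0.92 [265. 192. 289. 215.] [0.63  0.022 0.069]
top red_jar 0.74 [263. 241. 290. 269.] [0.517 0.022 0.094]
top red_jar 0.71 [223. 196. 241. 218.] [0.628 0.12  0.057]
top yellow_jar 0.73 [223. 242. 250. 270.] [0.515 0.104 0.097]
top white_jar 0.34 [221. 242. 251. 271.] [0.515 0.105 0.098]
top brush_pot 0.67 [448. 272. 511. 310.] [ 0.435 -0.402  0.06 ]
top tray 0.56 [174. 232. 339. 281.] [0.523 0.072 0.023]
side blue_jar 0.84 [278. 240. 307. 288.] [ 0.508 -0.074  0.07 ]
side blue_jar 0.7 [257. 218. 274. 232.] [0.518 0.03  0.095]
side blue_jar 0.43 [241. 202. 252. 217.] [0.514 0.097 0.098]
side red_jar 0.93 [276. 192. 293. 220.] [0.625 0.111 0.043]
side red_jar 0.82 [297. 211. 320. 245.] [0.62  0.013 0.044]
side red_jar 0.65 [256. 220. 283. 263.] [0.51  0.009 0.068]
side yellow_jar 0.61 [234. 200. 261. 244.] [0.511 0.093 0.066]
side white_jar 0.8 [219. 179. 242. 222.] [0.523 0.183 0.066]
side white_jar 0.64 [260. 222. 274. 232.] [0.519 0.025 0.094]
side brush_pot 0.63 [350. 346. 410. 447.] [ 0.401 -0.408  0.149]
side tray 0.71 [206. 208. 321. 303.] [0.495 0.013 0.034]
```

View pics/top1.png

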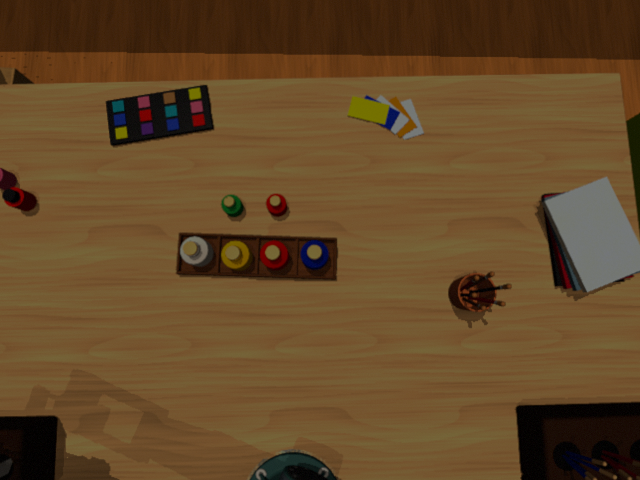

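View pics/side1.png

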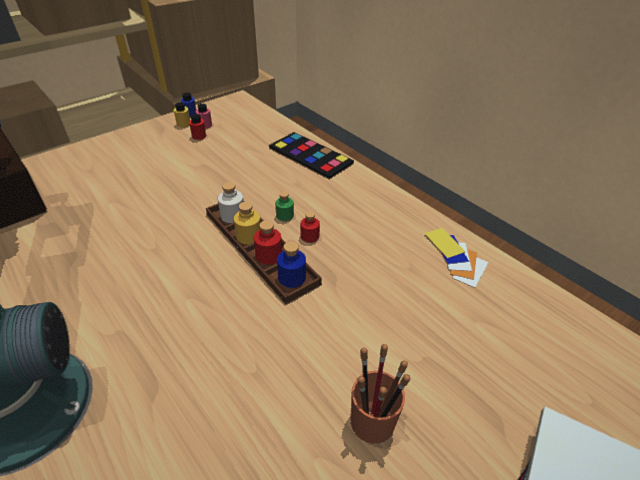

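The top view shows the tray's four stoppered jars: white (195,250), yellow (235,254), red (273,254) and blue (315,254). Loose small bottles stand nearby: green (232,205) and small red (277,204). Candidates for the blue jar are the tray jar at top (315,254) / side (292,266), and the small black-capped blue bottle at side (189,103). I choose the tray jar because it has the cork stopper. I'll go closer, with the gripper closing on the way, and check with the wrist camera.

```bash
python3 -m handwheel '[[[0,0,0],[0.38,-0.775,0.03],1],[[0,0,0],[0.38,-0.775,0.03],1],[[0,0,0],[0.38,-0.775,0.03],1],[[0,0,0],[0.38,-0.775,0.03],1],[[0,0,0],[0.38,-0.775,0.03],1]]'; python3 -m handwheel '[[[0,0,0],[0.38,-0.775,0.03],1],[[0,0,0],[0.38,-0.775,0.03],1],[[0,0,0],[0.38,-0.775,0.03],1],[[0,0,0],[0.38,-0.775,0.03],1],[[0,0,0],[0.38,-0.775,0.03],1]]'; python3 -c "
from bench import robot
print(robot.calibration('wrist')['hand_eye'],robot.get_obs()['ee_rot'],robot.tip_reach)"
```

```text
time: 1.3
tool_pos: [0.2599, 0.3296, 0.2382]
ee_rot: [3.141, 0.001, 2.839]
wrist_force: [0.2, -0.1, 0.8]
width: 0.0572
finger_force: 0.0
time: 1.8
tool_pos: [0.355, 0.1357, 0.2459]
ee_rot: [3.141, 0.001, 2.838]
wrist_force: [0.8, -0.5, -0.2]
width: 0.0174
finger_force: 0.0
[[-5.30712302e-05 -9.61752985e-01 -2.73918224e-01  7.81708623e-02]
 [ 9.99999396e-01  2.49589762e-04 -1.07008177e-03  1.19758118e-03]
 [ 1.09752152e-03 -2.73918115e-01  9.61752391e-01 -1.54501811e-01]
 [ 0.00000000e+00  0.00000000e+00  0.00000000e+00  1.00000000e+00]] [3.14069997e+00 1.24032937e-03 2.83795496e+00] 0.025
```

```bash
python3 -m handwheel '[[[0,0,0],[0.38,-0.775,0.03],1],[[0,0,0],[0.38,-0.775,0.03],1],[[0,0,0],[0.38,-0.775,0.03],1],[[0,0,0],[0.38,-0.775,0.03],1],[[0,0,0],[0.38,-0.775,0.03],1]]'; python3 -m handwheel '[[[0,0,0],[0,0,0],1],[[0,0,0],[0,0,0],1]]'; python3 - <<'E'
from h import *
from scipy.spatial.transform import Rotation as R
np.set_printoptions(precision=4,suppress=True)
o=robot.get_obs(); p,d=snap('wrist','w1.png')
T=np.eye(4);T[:3,:3]=R.from_euler('xyz',o['ee_rot']).as_matrix();T[:3,3]=o['tool_pos'];T=T@np.array(robot.calibration('wrist')['hand_eye'])
np.save('T1.npy',T); np.save('p1.npy',p)
for q in('blue_jar','blue_top','red_jar','red_top'):
    for b in robot.boxes_of(q,'wrist')[:3]:
        l,t,r,bo=b['bbox']; u,v=(l+r)/2,(t+bo)/2
        print(q,round(b['p'],2),np.round(b['bbox']),world('wrist',(u,v),d[int(v),int(u)],T))
E
```

```text
time: 2.3
tool_pos: [0.45, -0.0583, 0.2534]
ee_rot: [3.141, 0.001, 2.837]
wrist_force: [0.8, 0.2, 0.7]
width: 0.0008
finger_force: 0.0
time: 2.5
tool_pos: [0.4495, -0.0569, 0.2527]
ee_rot: [3.141, -0.001, 2.836]
wrist_force: [-0.0, 0.1, 0.4]
width: 0.0003
finger_force: 0.0
blue_jar 0.74 [316. 248. 375. 318.] [ 0.509  -0.0525  0.0809]
blue_top 0.69 [351. 289. 364. 318.] [ 0.5242 -0.0464  0.0981]
blue_top 0.44 [463. 201. 550. 273.] [0.5117 0.1005 0.0763]
red_jar 0.85 [498. 294. 560. 349.] [0.6243 0.1192 0.0464]
red_jar 0.74 [416. 317. 463. 376.] [0.6238 0.0213 0.0481]
red_jar 0.6 [388. 222. 460. 290.] [0.5082 0.0253 0.0726]
red_top 0.96 [444. 354. 467. 379.] [0.636  0.0288 0.07  ]
red_top 0.69 [534. 329. 560. 354.] [0.638  0.1248 0.0674]
red_top 0.68 [420. 261. 454. 296.] [0.5225 0.0274 0.0966]
```

View pics/w1.png

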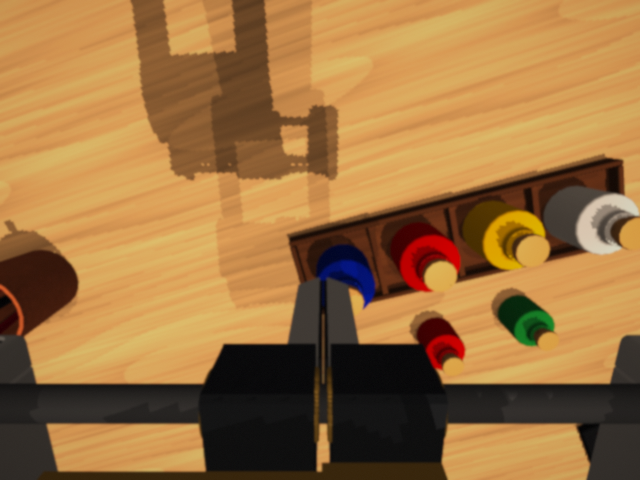

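The wrist view shows the blue jar at (345,280) with its cork at (357,300), partly hidden behind the fingers. Red's cork is at (440,276). I'll back off for a clear view.

```bash
python3 -m handwheel '[[[0,0,0],[-0.7,-0.5,0],1],[[0,0,0],[-0.7,-0.5,0],1],[[0,0,0],[0,0,0],1],[[0,0,0],[0,0,0],1]]'; python3 - <<'E'
from h import *
from scipy.spatial.transform import Rotation as R
np.set_printoptions(precision=4,suppress=True)
o=robot.get_obs(); p,d=snap('wrist','w2.png')
T=np.eye(4);T[:3,:3]=R.from_euler('xyz',o['ee_rot']).as_matrix();T[:3,3]=o['tool_pos'];TW=T@np.array(robot.calibration('wrist')['hand_eye'])
_,dt=snap('top','top2.png')
for n,dd,T in(('wrist',d,TW),('top',dt,np.array(robot.calibration('top')['extrinsics']))):
    c=robot.calibration(n); h,w=dd.shape
    uv=np.stack(np.meshgrid(np.arange(w),np.arange(h)),-1).reshape(-1,1,2).astype(float)
    q=cv2.undistortPoints(uv,np.array(c['mtx']),np.array(c['D'],float)).reshape(h,w,2)
    P=np.dstack([q[...,0]*dd,q[...,1]*dd,dd])@T[:3,:3].T+T[:3,3]
    m=((P[...,2]>.091)&(P[...,2]<.106)&(dd>0)&(abs(P[...,0]-.53)<.08)&(abs(P[...,1]-.07)<.17)).astype(np.uint8)
    k,l,s,ce=cv2.connectedComponentsWithStats(m)
    for i in range(1,k):
        if s[i,4]>20:
            X=P[l==i]; print(n,s[i,4],ce[i],(X.min(0)+X.max(0))/2,X.mean(0),np.ptp(X,0)*1000)
i=p[:,:,::-1]; cv2.imwrite('pics/w2.png',i)
E
```

```text
time: 3.15
tool_pos: [0.3795, -0.106, 0.2535]
ee_rot: [3.141, 0.002, 2.837]
wrist_force: [-0.1, -0.4, -0.2]
width: 0.0005
finger_force: 0.0
wrist 837 [595.6105 303.6428] [0.523  0.1121 0.0946] [0.5216 0.1111 0.0954] [29.5415 29.4016  7.1359]
wrist 787 [506.3837 326.9085] [0.5217 0.0298 0.0948] [0.5203 0.0293 0.096 ] [29.3982 29.5786  7.4984]
wrist 261 [421.5479 344.3103] [ 0.5192 -0.0538  0.0958] [ 0.514  -0.0501  0.0967] [27.5478 24.5433  9.6409]
top 170 [189.2706 247.5471] [0.5358 0.2013 0.0974] [0.5356 0.2005 0.097 ] [27.8145 30.2053 10.5934]
top 168 [231.8095 251.9821] [0.5247 0.1135 0.0963] [0.5246 0.1133 0.0967] [28.8894 28.9405  8.9574]
top 167 [271.7485 251.5988] [0.5237 0.031  0.0968] [0.5235 0.0314 0.0971] [27.7522 28.8495  9.9347]
top 165 [313.6121 251.2   ] [ 0.5227 -0.0541  0.0974] [ 0.5223 -0.0543  0.0988] [29.155  26.7784 11.1149]
```

View pics/w2.png

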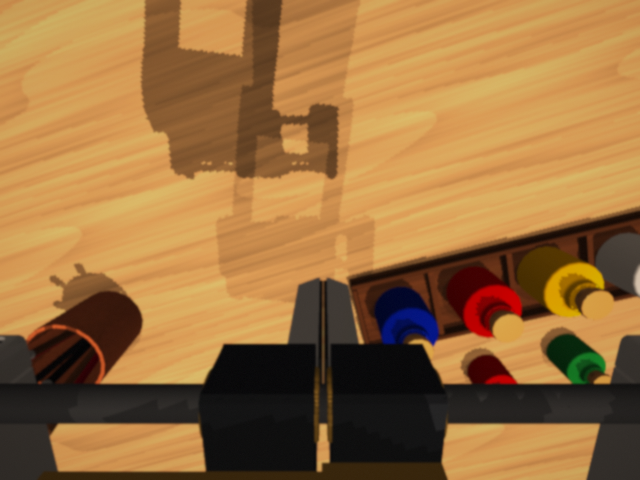

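The second wrist view has the blue cork at (421,344), half behind the gripper, and the corks of red at (506,327) and yellow at (596,304) in the clear. The blue top is at about (0.522, -0.054, 0.098). The 85 mm spacing to red, the 29 mm disc and the height all fit the given sizes. Next I move over it and down to just above.

```bash
python3 -m handwheel '[[[0,0,0],[0.71,0.26,0],1],[[0,0,0],[0.71,0.26,0],1],[[0,0,0],[0.71,0.26,0],1],[[0,0,0],[0.71,0.26,0],1],[[0,0,0],[0,0,0],1]]'; python3 -m handwheel '[[[0,0,0],[0,0,-0.6],1],[[0,0,0],[0,0,-0.6],1],[[0,0,0],[0,0,-0.6],1],[[0,0,0],[0,0,-0.3],1],[[0,0,0],[0,0,0],1]]'; python3 -c "
from h import *
snap('side','s2.png')
i=cv2.imread('pics/s2.png')[150:330,180:420]; cv2.imwrite('pics/s2c.png',cv2.resize(i,None,fx=3,fy=3))"
```

```text
time: 3.75
tool_pos: [0.5249, -0.0515, 0.2505]
ee_rot: [3.141, -0.003, 2.843]
wrist_force: [-0.1, -1.1, -1.5]
width: 0.0005
finger_force: 0.0
time: 4.25
tool_pos: [0.5199, -0.0536, 0.1453]
ee_rot: [-3.141, -0.006, 2.839]
wrist_force: [-0.4, -0.4, 0.1]
width: 0.0005
finger_force: 0.0
```

View pics/s2c.png

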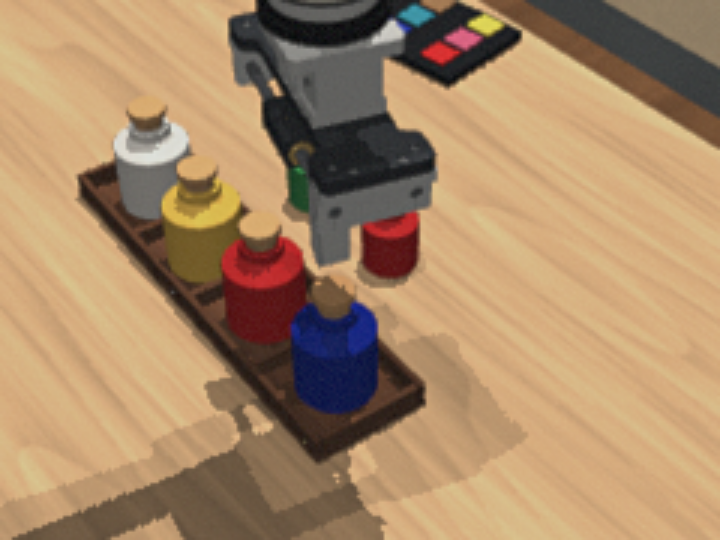

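The crop shows the fingers right over the blue stopper at crop (333,295), clear of red's at (260,232). Pressing down slowly.

```bash
python3 -m handwheel '[[[0,0,0],[0.03,0,-0.1],1],[[0,0,0],[0,0,-0.1],1],[[0,0,0],[0,0,-0.08],1],[[0,0,0],[0,0,0],1],[[0,0,0],[0,0,0],1]]'; python3 -m handwheel '[[[0,0,0],[0,0,-0.04],1],[[0,0,0],[0,0,-0.04],1],[[0,0,0],[0,0,-0.04],1],[[0,0,0],[0,0,-0.02],1],[[0,0,0],[0,0,0],1]]'
```

```text
time: 4.8
tool_pos: [0.5231, -0.0545, 0.1342]
ee_rot: [3.141, 0.0, 2.838]
wrist_force: [-0.3, -0.1, 0.6]
width: 0.0003
finger_force: 0.0
time: 5.3
tool_pos: [0.5229, -0.0544, 0.1267]
ee_rot: [3.142, -0.001, 2.838]
wrist_force: [0.0, 0.3, -0.3]
width: 0.0007
finger_force: 0.0
```

Tip is at 0.102, with no contact yet.

```bash
python3 -m handwheel '[[[0,0,0],[0,0,-0.04],1],[[0,0,0],[0,0,-0.04],1],[[0,0,0],[0,0,-0.04],1],[[0,0,0],[0,0,0],1],[[0,0,0],[0,0,0],1]]'; python3 -m handwheel '[[[0,0,0],[0,0,-0.03],1],[[0,0,0],[0,0,-0.03],1],[[0,0,0],[0,0,-0.02],1],[[0,0,0],[0,0,0],1],[[0,0,0],[0,0,0],1]]'
```

```text
time: 5.8
tool_pos: [0.5232, -0.0544, 0.1212]
ee_rot: [3.141, 0.0, 2.838]
wrist_force: [-0.5, -0.0, 1.5]
width: 0.0003
finger_force: 0.9
time: 6.3
tool_pos: [0.5232, -0.0545, 0.1169]
ee_rot: [3.141, 0.0, 2.838]
wrist_force: [-0.0, -0.5, 2.5]
width: 0.0006
finger_force: 1.2
```

Pressing at a few newtons. Tip is at 0.092, and home is 0.088.

```bash
python3 -m handwheel '[[[0,0,0],[0,0,-0.02],1],[[0,0,0],[0,0,-0.02],1],[[0,0,0],[0,0,-0.02],1],[[0,0,0],[0,0,0],1],[[0,0,0],[0,0,0],1]]'; python3 -m handwheel '[[[0,0,0],[0,0,-0.01],1],[[0,0,0],[0,0,-0.01],1],[[0,0,0],[0,0,0],1]]'
```

```text
time: 6.8
tool_pos: [0.5231, -0.0544, 0.1138]
ee_rot: [3.141, 0.0, 2.838]
wrist_force: [0.4, 0.3, 2.6]
width: 0.0005
finger_force: 1.1
time: 7.1
tool_pos: [0.5231, -0.0544, 0.1133]
ee_rot: [3.141, 0.0, 2.838]
wrist_force: [0.4, 0.1, 4.7]
width: 0.0003
finger_force: 2.1
```

```bash
python3 -m handwheel '[[[0,0,0],[0,0,-0.02],1],[[0,0,0],[0,0,-0.01],1],[[0,0,0],[0,0,0],1],[[0,0,0],[0,0,0],1]]'
```

```text
time: 7.5
tool_pos: [0.5233, -0.0544, 0.1132]
ee_rot: [3.141, 0.001, 2.838]
wrist_force: [-1.5, 0.7, 9.9]
width: 0.0004
finger_force: 4.8
```

The force rose to 10 N with the tip stopped at 0.088, which is the hard stop. Drawing back straight up, then toward the robot.

```bash
python3 -m handwheel '[[[0,0,0],[0,0,0.1],1],[[0,0,0],[0,0,0.3],1],[[0,0,0],[0,0,0.8],1],[[0,0,0],[0,0,0.8],1],[[0,0,0],[0,0,0.8],1]]'; python3 -m handwheel '[[[0,0,0],[-0.8,0,0],1],[[0,0,0],[-0.8,0,0],1],[[0,0,0],[-0.8,0,0],1],[[0,0,0],[0,0,0],1],[[0,0,0],[0,0,0],1]]'; python3 - <<'E'
from h import *
_,d=snap('side','s3.png')
_,dd=snap('top','t3.png')
i=cv2.imread('pics/s3.png')[150:330,180:420]; cv2.imwrite('pics/s3c.png',cv2.resize(i,None,fx=3,fy=3))
T=np.array(robot.calibration('top')['extrinsics'])
for u,v in((189,248),(232,252),(272,252),(314,251)):
    print(np.mean([world('top',(a,b),dd[b,a]) for a in range(u-3,u+4) for b in range(v-3,v+4)],0).round(4))
E
```

```text
time: 8.0
tool_pos: [0.5224, -0.0543, 0.2516]
ee_rot: [-3.141, -0.003, 2.838]
wrist_force: [0.2, -0.2, -0.6]
width: 0.0001
finger_force: 0.0
time: 8.5
tool_pos: [0.4028, -0.0544, 0.2512]
ee_rot: [3.141, 0.001, 2.837]
wrist_force: [0.5, 0.2, -0.2]
width: 0.0003
finger_force: 0.0
[0.5318 0.1956 0.1173]
[0.5245 0.1128 0.0972]
[0.5097 0.0209 0.2078]
[ 0.5239 -0.055   0.089 ]
```

View pics/s3c.png

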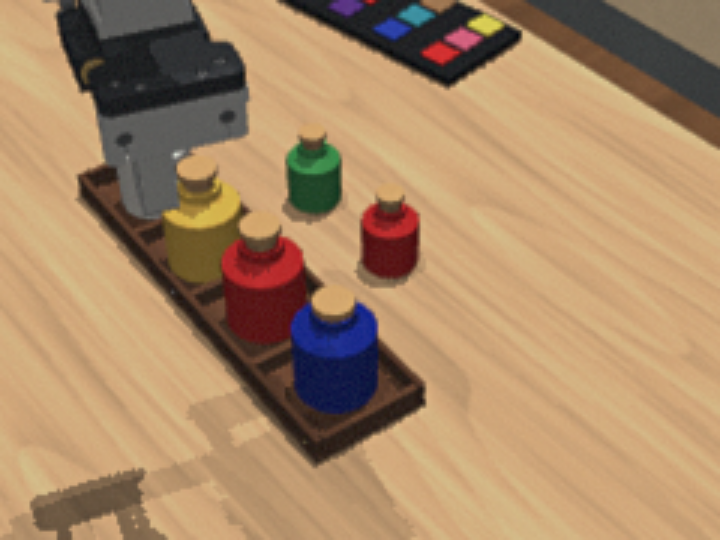

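The crop shows the blue stopper seated on its neck at crop (333,303), its top at 0.089. The jar is upright and in place, and the neighbours are unmoved. Handing in.

```bash
python3 -c "
from bench import robot
print(robot.close_job())"
```

```text
the job is handed in; nothing more can be done
None
```

The blue jar's stopper is pressed fully home: it stopped hard under about 10 N, and its top now measures 0.089 m. The arm is drawn back clear, nothing else was touched as far as I could see, and the job is handed in; the hand-in gave no verdict.

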